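# Tighten the boiler cap of the coffee maker until it clicks

### The arm

A 6-joint arm with a two-finger parallel gripper is mounted at the origin on the work surface. World frame = base frame: x ahead of the robot, y to its left, z up, the work surface at z = 0. Lengths are in m, angles in rad, forces in N, time in s.
With the tool pointing down it reaches from about 0.4 to 0.825 m from the base axis. Payload 7 kg.
Tool frame: the origin (TCP) lies at the very end of the fingers, on their centre line; the grasp point (between the pads) lies manip.hold_point_z behind it (manip.hold_point_z is the distance from the TCP to the grasp point, in m); z points along the fingers, y is the line along which they close (so a half turn about z gives the same grasp; the last joint's range is limited). The gripper opens to 88 mm and grips with 3 to 60 N. Pads are 19 mm wide; open, the fingers measure 130 mm over their backs; the gripper's body (78 mm by 193 mm) begins 47 mm behind the grasp point.
Start: joints at [-1.028, 0.359, 0.012, 0, -1.224, -0.288], TCP at [0.17, -0.653, 0.227] pointing down, gripper open.
Joint ranges: [-3.07, 3.07], [-1.43, 2.12], [-1.02, 1.25], [-3.03, 1.67], [-3.05, -0], [-3.03, 3.03]. Speed limits (rad/s): [2.39, 2.39, 3.01, 3.14, 3.14, 3.14].

### API

Orientations are given as a rotation vector (axis times angle).
In Python, from plant import status, viewer, order, manip gives the robot as it stands. The module is installed in compiled form; this text tells all that it offers.
- The arm moves only by the tool carry_out, never from a script. Its argument "series" is a list of rows, each an object with "travel": the shift along the tool's x, y, z in mm, a list of three; "angular": the turn, a rotation vector about the tool's x, y, z in degrees, a list of three; "gripper": the opening, from 0 (shut) to 1 (fully open). In form: [{"travel": [x, y, z], "angular": [wx, wy, wz], "gripper": gripper}, ...]. A call has 1 to 10 rows; each row shifts and turns the commanded pose from where the row before left it, along the tool's axes as they then stand; what a row does not reach is not made up. A row lasts 1/10 s, in which the tool goes at most 50 mm and 8.59 degrees, less where a joint would pass 70% of its speed; a pose out of reach is approached as far as the arm can. A call with a gripper value outside its range is refused whole. The fingers move at their own pace and stop on an object; "grip_force" is the grip in N (left out, the last holds). Time passes only in rows, so rows that do not move let the fingers close. It gives the time, the measured TCP pose, the force, the opening and the grip force at its end, in the units of the state.
- status.get_state(): the state, without advancing time (a new reading comes with each control period).
- viewer.camera(name): name is "scene" or "side" or "wrist"; returns a dict with "image" (384x512x3 uint8, red, green, blue), "mtx" (3x3 intrinsics, pixels), "R" (3x3) and "t" (3): a world point X has camera coordinates R X + t. Camera axes: x right, y down, z forward; pixel columns grow to the right and rows downward; lengths in m; the calibration is good to about 2 mm. A picture is of the moment at which its call begins. There is no depth.
- order.finish_job(): hands the job in; it is judged then, once.
Trained networks look in a picture, given as the dict that the camera call returned (one of the last four; its "shot" number tells which), for a name from the list of things; names that differ only in an ending like _2 or _b are one class to them, and where a whole thing is asked for, a point or a joint stands for the part that bears it (a point fixed in the world has none). Each returns a list of dicts, best first, with "confidence" (0 to 1); they miss things now and then, are a little off and sometimes report something else, mostly with a low value. They report only what shows in the picture. A call takes as long as a camera call.
- viewer.boxes_of(picture, thing): "bbox" ([left, top, width, height] in pixels, round what is visible of it).
- viewer.trace(picture, thing): "mask" (384x512 bool, what is visible of it) and "bbox" ([left, top, width, height] in pixels, round what is visible of it).
The state is a dict: "clock": time; "q": joint angles; "joint_vel": joint speeds; "joint_torque": joint torques, N m; "tcp_pos": TCP position; "tcp_rot": TCP orientation; "wrist_force": force on the tool from outside, world axes, zero at the start; "ft_torque": the same for the moment, N m; "width": opening from 0.0 (shut) to 1.0 (fully open); "finger_force": force on a finger pad.
Only numpy, scipy, OpenCV 4.12 (cv2) and the standard library are available. Lean on these libraries where they do the work, as an engineer would, in place of code of your own. Each camera call takes 0.05 s, during which the arm holds its last target. There are 200 camera calls.

### The job

The boiler of the steel coffee maker has been filled but its cap, the wide grey one with the upright bar on the machine's top, is still loose. Turn the cap clockwise by its bar until it is fully tight and its safety ratchet clicks and slips, stop after one to three clicks, and let go. Leave the small round steam knob beside it shut.

Things in the scene. Friction and masses are not known exactly. Their poses are not given: they have to be found in the camera images.
- cap_grip (a point): Point on the boiler cap's vertical turning axis, in the upright black bar on it (58 mm long, 18 wide, 32 tall, flat sides): 22 mm above the cap's shoulder, 10 below the bar's top, 284 above the worktop. x runs along the bar, y across it, z up; turns with the bar. The cap is a ribbed grey disc 64 mm wide on the steel top (235 mm up) of a fixed coffee maker. All else near is lower than the shoulder.
- cap_screw (a joint): How far the cap is screwed down, rad, growing clockwise from above: 0.2 to 0.7 at the start; at 1.0 it is tight on its seat and turns no further. It takes 0.1 N m and stays where it is left. The bar turns with it.
- cap_ratchet (a joint): Slip of bar and shell over the screw, rad, clockwise; 0 at the start. The bar's turn is cap_screw plus this. But for 0.06 of play it slips only once the cap is tight, at a peak of about 0.2 N m; each click is 0.39 rad (notches at 0.39, 0.79, 1.18). Let go before the middle of a click it springs back; past it, it stays or drops on to the next notch, and the screw stays tight.
- steam_knob (a joint): Steam valve knob on the same machine: plain, round, black, 34 mm across, its top 25 mm above the machine's steel top, its axis 124 mm from the cap's. 0 is shut, as at the start; grows as it opens, anticlockwise. Not to be turned.

How it is judged:
By the outcome, as a careful person would: the job done as asked, in the order asked, and still so for the second after the job is handed in, with the robot touching nothing.
It also fails if it takes over 32 s, if anything falls off the work surface, if the arm or the gripper's body presses on something with over 40 N, if the wrist force passes 120 N, or if a joint passes its speed limit or range.

## Working session

There is one attempt and no reset: what is moved stays moved. The work goes in short steps, Python scripts to look and compute and a tool call to move; the robot and the scene stay as the last step left them, time stands still between calls to the robot, and variables do not carry over. Pictures are saved under pics/ and viewed, at most 10 in all, crops included, and the job is handed in when it is done.

Besides the shell and the picture viewer there is one more tool, called after "Request:" as name(argument=value, ...) on one line, values as JSON. carry_out: Moves the arm, as the interface text tells. Its arguments: {"type":"object","properties":{"series":{"type":"array","items":{"type":"object","properties":{"travel":{"type":"array","items":{"type":"number"}},"angular":{"type":"array","items":{"type":"number"}},"gripper":{"type":"number"}}}},"grip_force":{"type":"number"}},"required":["series"]}

```bash
mkdir -p pics; cat > h.py <<'E'
import numpy as np, cv2
from plant import status, viewer, order, manip
from scipy.spatial.transform import Rotation as Ro
def ray(c,uv):
    d=c["R"].T@np.linalg.inv(c["mtx"])@np.array([uv[0],uv[1],1.]); return -c["R"].T@c["t"], d/np.linalg.norm(d)
def at_z(c,uv,z):
    o,d=ray(c,uv); return o+d*(z-o[2])/d[2]
def tri(obs):
    A=0;b=0
    for c,uv in obs:
        o,d=ray(c,uv); P=np.eye(3)-np.outer(d,d); A=A+P; b=b+P@o
    return np.linalg.solve(A,b)
def proj(c,X):
    p=c["mtx"]@(c["R"]@X+c["t"]); return p[:2]/p[2]
E
python3 - <<'E'
from h import *
s=status.get_state(); print(s, manip.hold_point_z)
ims=[]
for n in ("scene","side","wrist"):
    c=viewer.camera(n); ims.append(c["image"][:,:,::-1])
    for t in ("cap_grip","steam_knob"):
        for r in viewer.trace(c,t)[:2]:
            m=r["mask"]; ys,xs=np.nonzero(m); print(n,t,r["bbox"],r["confidence"],m.sum(),xs.mean(),ys.mean())
cv2.imwrite("pics/a.png",cv2.resize(np.vstack([np.hstack(ims[:2]),np.hstack([ims[2],ims[2]*0])]),(800,600)))
E
```

```text
{'clock': 0.0, 'q': array([-1.02791019e+00,  3.59423812e-01,  1.10601976e-02, -3.25454444e-04,
       -1.22408955e+00, -2.88135196e-01]), 'joint_vel': array([-0.00019542,  0.00103536, -0.00068412,  0.00142604,  0.00017807,
       -0.00013694]), 'joint_torque': array([-1.87415446e-05, -5.82722068e+01,  2.93061233e+01,  6.99689895e+00,
        6.94057730e-03, -1.61921876e-04]), 'tcp_pos': array([ 0.16997165, -0.65275171,  0.22560383]), 'tcp_rot': array([ 3.98858440e-01, -3.11577707e+00, -2.57481098e-03]), 'wrist_force': array([-1.05347556, -0.13168893,  0.552317  ]), 'ft_torque': array([-0.04670346,  0.01472971,  0.01297784]), 'finger_force': 0.0, 'width': 0.9980296236276806} 0.0188
scene cap_grip [230.7, 190.4, 44.7, 54.1] 0.97 1723 255.33313987231574 217.89669181659895
scene cap_grip [229.4, 188.6, 49.1, 55.2] 0.39 1824 255.51370614035088 217.39309210526315
scene steam_knob [301.1, 253.8, 26.8, 27.1] 0.68 581 314.0327022375215 267.7831325301205
side cap_grip [238.9, 197.9, 35.5, 36.7] 0.85 1143 256.16447944007 217.22134733158356
side steam_knob [179.8, 234.0, 24.2, 21.9] 0.88 342 193.32748538011697 243.26315789473685
```

View pics/a.png

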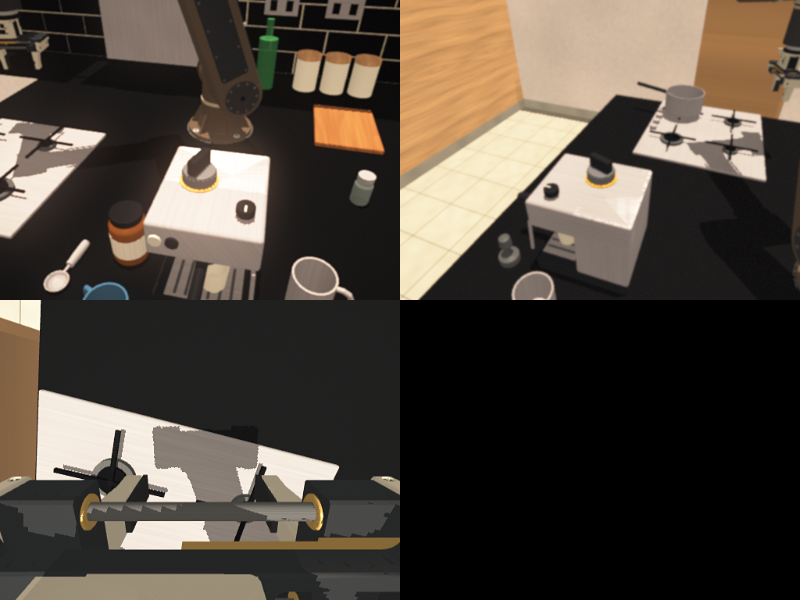

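The scene view shows the cap at about (255, 218) px with the knob at (314, 268). In the side view they are at (256, 217) and (193, 243). Next I'll triangulate them and zoom in on the bar.

```bash
python3 - <<'E'
from h import *
a=viewer.camera("scene"); b=viewer.camera("side")
P={}
for t in ("cap_grip","steam_knob"):
    obs=[]
    for c in(a,b):
        r=viewer.trace(c,t)[0]; ys,xs=np.nonzero(r["mask"]); obs.append((c,(xs.mean(),ys.mean())))
    P[t]=tri(obs); print(t,P[t],[np.round(proj(c,P[t])-uv,1) for c,uv in obs])
    if t=="cap_grip": bb=[[r for r in viewer.boxes_of(c,t)][0]["bbox"] for c in (a,b)]
ims=[]
for c in (a,b):
    u,v=proj(c,P["cap_grip"]).astype(int); print(u-32,v-40)
    ims.append(cv2.resize(c["image"][v-40:v+40,u-32:u+32,::-1],None,fx=6,fy=6,interpolation=cv2.INTER_CUBIC))
cv2.imwrite("pics/b.png",np.hstack(ims))
E
```

```text
cap_grip [0.6135575  0.07848833 0.26002777] [array([-0.3, -0.4]), array([-0.2,  0.3])]Traceback (most recent call last):
  File "<stdin>", line 9, in <module>
IndexError: list index out of range
```

```bash
python3 - <<'E'
from h import *
a=viewer.camera("scene"); b=viewer.camera("side")
X=np.array([.6135,.0785,.260]); ims=[]
for c in (a,b):
    u,v=proj(c,X).astype(int); print(u-32,v-40, -c["R"].T@c["t"])
    ims.append(cv2.resize(c["image"][v-40:v+40,u-32:u+32,::-1],None,fx=6,fy=6,interpolation=cv2.INTER_CUBIC))
cv2.imwrite("pics/b.png",np.hstack(ims))
E
```

```text
223 177 [1.11428797 0.20668562 0.65145642]
223 177 [0.39393134 0.57238267 0.67160909]
```

View pics/b.png

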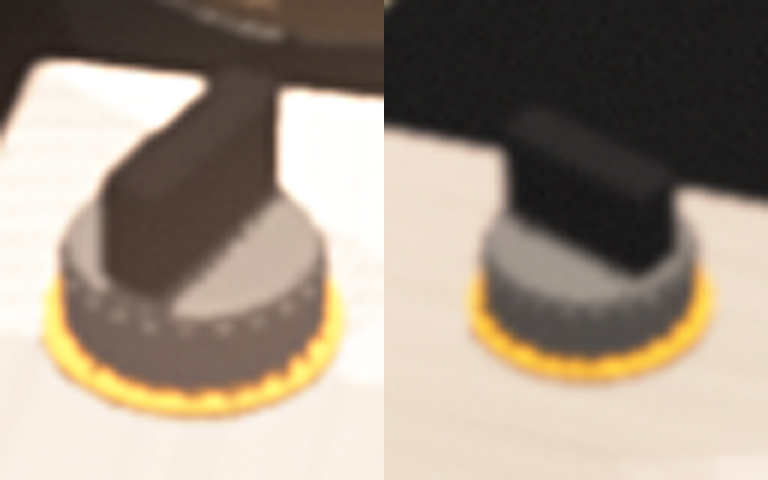

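The crop shows the bar clearly in both views. In the scene crop its top runs from about (245, 78) to (130, 195). In the side crop it runs from (148, 112) to (270, 187).

```bash
python3 - <<'E'
from h import *
a=viewer.camera("scene"); b=viewer.camera("side")
for c,p,q in((a,(245,78),(130,195)),(b,(148,112),(270,187))):
    A,B=[at_z(c,(223+x/6,177+y/6),.294) for x,y in(p,q)]
    d=B-A; print(A,B,(A+B)/2,np.linalg.norm(d),np.degrees(np.arctan2(d[1],d[0])))
print(tri([(a,(223+187/6,177+137/6)),(b,(223+209/6,177+149/6))]))
s=status.get_state(); print(Ro.from_rotvec(s["tcp_rot"]).as_matrix())
E
```

```text
[0.58918435 0.08519779 0.294     ] [0.64264946 0.071096   0.294     ] [0.61591691 0.07814689 0.294     ] 0.05529357150051374 -14.775653751090006
[0.63430428 0.06487138 0.294     ] [0.58558808 0.08733941 0.294     ] [0.60994618 0.07610539 0.294     ] 0.05364774791216481 155.2407363419327
[0.61090239 0.07526321 0.29123522]
[[-9.67713441e-01 -2.52052961e-01  1.83344211e-05]
 [-2.52052961e-01  9.67713441e-01 -1.66619951e-05]
 [-1.35427605e-05 -2.07452817e-05 -1.00000000e+00]]
```

Request:
carry_out(series=[{"travel": [0, 0, -48], "angular": [0, 0, 0], "gripper": 1}, {"travel": [0, 0, -48], "angular": [0, 0, 0], "gripper": 1}, {"travel": [0, 0, -48], "angular": [0, 0, 0], "gripper": 1}, {"travel": [0, 0, -40], "angular": [0, 0, 0], "gripper": 1}, {"travel": [-32, 31, 0], "angular": [0, 0, 0], "gripper": 1}, {"travel": [-32, 31, 0], "angular": [0, 0, 0], "gripper": 1}, {"travel": [-32, 31, 0], "angular": [0, 0, 0], "gripper": 1}, {"travel": [-32, 31, 0], "angular": [0, 0, 0], "gripper": 1}, {"travel": [-32, 31, 0], "angular": [0, 0, 0], "gripper": 1}, {"travel": [-32, 31, 0], "angular": [0, 0, 0], "gripper": 1}])

```text
clock: 1.9
tcp_pos: [0.3095, -0.4232, 0.4108]
tcp_rot: [-0.399, 3.116, -0.001]
wrist_force: [1.1, -0.3, 0.8]
width: 1.001
finger_force: 0.0
```

Request:
carry_out(series=[{"travel": [-32, 31, 0], "angular": [0, 0, 0], "gripper": 1}, {"travel": [-32, 31, 0], "angular": [0, 0, 0], "gripper": 1}, {"travel": [-32, 31, 0], "angular": [0, 0, 0], "gripper": 1}, {"travel": [-32, 31, 0], "angular": [0, 0, 0], "gripper": 1}, {"travel": [-32, 31, 0], "angular": [0, 0, 0], "gripper": 1}, {"travel": [-32, 31, 0], "angular": [0, 0, 0], "gripper": 1}, {"travel": [-32, 31, 0], "angular": [0, 0, 0], "gripper": 1}, {"travel": [-32, 31, 0], "angular": [0, 0, 0], "gripper": 1}, {"travel": [-32, 31, 0], "angular": [0, 0, 0], "gripper": 1}, {"travel": [-32, 31, 0], "angular": [0, 0, 0], "gripper": 1}])

```text
clock: 2.9
tcp_pos: [0.5411, -0.0424, 0.411]
tcp_rot: [-0.4, 3.115, 0.0]
wrist_force: [0.8, -0.9, 0.6]
width: 1.003
finger_force: 0.0
```

Request:
carry_out(series=[{"travel": [0, 0, 0], "angular": [0, 0, -8.5], "gripper": 1}, {"travel": [0, 0, 0], "angular": [0, 0, -8.5], "gripper": 1}, {"travel": [0, 0, 0], "angular": [0, 0, -8.5], "gripper": 1}, {"travel": [0, 0, 0], "angular": [0, 0, -8.5], "gripper": 1}, {"travel": [0, 0, 0], "angular": [0, 0, -8.5], "gripper": 1}, {"travel": [0, 0, 0], "angular": [0, 0, -8.5], "gripper": 1}, {"travel": [0, 0, 0], "angular": [0, 0, -8.5], "gripper": 1}, {"travel": [0, 0, 0], "angular": [0, 0, -8.5], "gripper": 1}, {"travel": [0, 0, 0], "angular": [0, 0, -8.5], "gripper": 1}, {"travel": [0, 0, 0], "angular": [0, 0, -8.5], "gripper": 1}])

```text
clock: 3.9
tcp_pos: [0.5405, -0.0442, 0.4107]
tcp_rot: [-2.406, 2.02, -0.0]
wrist_force: [-0.2, -0.2, 0.6]
width: 1.0
finger_force: 0.0
```

Request:
carry_out(series=[{"travel": [0, 0, 0], "angular": [0, 0, -8.5], "gripper": 1}, {"travel": [0, 0, 0], "angular": [0, 0, -8.5], "gripper": 1}, {"travel": [0, 0, 0], "angular": [0, 0, -8.5], "gripper": 1}, {"travel": [0, 0, 0], "angular": [0, 0, -8.5], "gripper": 1}, {"travel": [0, 0, 0], "angular": [0, 0, -8.5], "gripper": 1}, {"travel": [0, 0, 0], "angular": [0, 0, -8.5], "gripper": 1}, {"travel": [0, 0, 0], "angular": [0, 0, -8.5], "gripper": 1}, {"travel": [0, 0, 0], "angular": [0, 0, 0], "gripper": 1}])

```text
clock: 4.7
tcp_pos: [0.5405, -0.0441, 0.4107]
tcp_rot: [-3.09, 0.566, -0.0]
wrist_force: [-0.8, -0.6, -0.4]
width: 0.998
finger_force: 0.0
```

```bash
python3 - <<'E'
from h import *
s=status.get_state(); M=Ro.from_rotvec(s["tcp_rot"]).as_matrix(); print(s["clock"],s["q"],s["tcp_pos"],M)
c=viewer.camera("wrist"); im=c["image"][:,:,::-1].copy()
print(proj(c,np.array([.612,.077,.294])))
for r in viewer.trace(c,"cap_grip")[:2]: print(r["bbox"],r["confidence"])
cv2.imwrite("pics/c.png",im)
E
```

```text
4.7 [ 2.79959529e-01  7.26433696e-02  5.09021407e-02 -6.26310924e-05
 -1.54875625e+00  9.28344269e-01] [ 0.54050837 -0.04414346  0.41068193] [[ 9.35015350e-01 -3.54607137e-01  2.69911089e-04]
 [-3.54607182e-01 -9.35015361e-01  1.42754762e-04]
 [ 2.01749157e-04 -2.29190305e-04 -9.99999953e-01]]
[123.6064689  164.50758511]
[112.0, 133.0, 58.8, 58.8] 0.85
```

View pics/c.png

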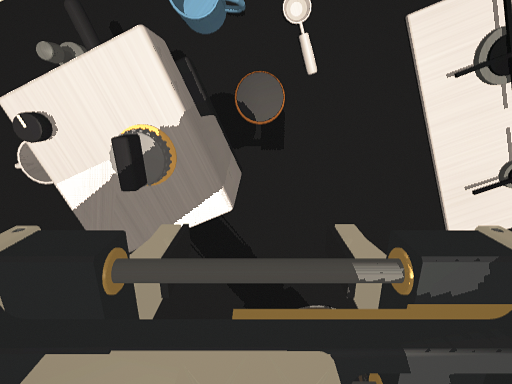

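The wrist view shows the bar at about (128, 163) px, close to the predicted (124, 165). It is nearly upright in the picture, so the yaw is roughly right. I'll zoom in for the angle.

```bash
python3 - <<'E'
import cv2
im=cv2.imread("pics/c.png")[120:210,90:190]
im=cv2.convertScaleAbs(im,alpha=2,beta=20)
cv2.imwrite("pics/d.png",cv2.resize(im,None,fx=6,fy=6,interpolation=cv2.INTER_CUBIC))
E
```

```text
(no output)
```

View pics/d.png

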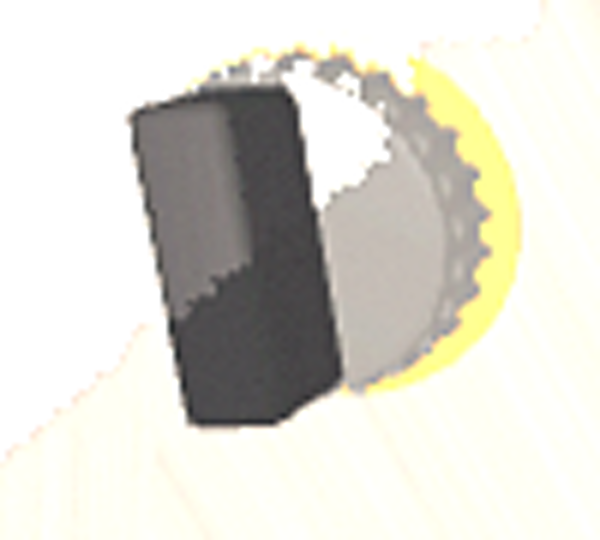

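```bash
python3 - <<'E'
from h import *
a=viewer.camera("scene");b=viewer.camera("side");c=viewer.camera("wrist")
k=[np.array([90+x/6-.4,120+y/6-.4]) for x,y in((133,115),(225,95),(278,420),(190,425))]
K=[at_z(c,u,.294) for u in k]; ctr=sum(K)/4
d=K[3]-K[0]; print(np.round(K,4),ctr,np.degrees(np.arctan2(d[1],d[0])),np.linalg.norm(d))
d=K[2]-K[1]; print(np.degrees(np.arctan2(d[1],d[0])),np.linalg.norm(d))
X=tri([(a,(223+187/6,177+137/6)),(b,(223+209/6,177+149/6)),(c,sum(k)/4)]);print("tri",X)
s=status.get_state(); M=Ro.from_rotvec(s["tcp_rot"]).as_matrix()
X[2]=.268; print("travel mm",M.T@(X-s["tcp_pos"])*1000, "tool x deg",np.degrees(np.arctan2(M[1,0],M[0,0])))
E
```

```text
[[0.6401 0.0746 0.294 ]
 [0.6375 0.0586 0.294 ]
 [0.5842 0.0777 0.294 ]
 [0.589  0.0927 0.294 ]] [0.61268005 0.07591773 0.294     ] 160.46270776167123 0.05427564442789698
160.2471101300074 0.05663757388534716
tri [0.6120839  0.07593221 0.29198326]
travel mm [  23.63620609 -137.78215106  142.59072855] tool x deg -21.05439956744215
```

Request:
carry_out(series=[{"travel": [6, -35, 0], "angular": [0, 0, -1.4], "gripper": 1}, {"travel": [6, -34, 0], "angular": [0, 0, 0], "gripper": 1}, {"travel": [6, -34, 0], "angular": [0, 0, 0], "gripper": 1}, {"travel": [6, -34, 0], "angular": [0, 0, 0], "gripper": 1}, {"travel": [0, 0, 40], "angular": [0, 0, 0], "gripper": 1}, {"travel": [0, 0, 40], "angular": [0, 0, 0], "gripper": 1}, {"travel": [0, 0, 20], "angular": [0, 0, 0], "gripper": 0.6}, {"travel": [0, 0, 0], "angular": [0, 0, 0], "gripper": 0.6}, {"travel": [0, 0, 0], "angular": [0, 0, 0], "gripper": 0.6}])

```text
clock: 5.85
tcp_pos: [0.6101, 0.0764, 0.3114]
tcp_rot: [3.096, -0.533, 0.001]
wrist_force: [-0.3, 0.2, 0.6]
width: 0.785
finger_force: 0.0
```

```bash
python3 - <<'E'
from h import *
s=status.get_state(); M=Ro.from_rotvec(s["tcp_rot"]).as_matrix(); print(s["clock"],s["width"],s["wrist_force"],s["ft_torque"])
X=np.array([.6122,.0759,.268]); print("travel mm",M.T@(X-s["tcp_pos"])*1000, "tool x deg",np.degrees(np.arctan2(M[1,0],M[0,0])))
ims=[viewer.camera(n)["image"][150:300,170:340,::-1] for n in("scene","side")]
cv2.imwrite("pics/e.png",cv2.resize(np.hstack(ims),None,fx=2.3,fy=2.3,interpolation=cv2.INTER_CUBIC))
E
```

```text
5.85 0.7854490769209844 [-0.30168712  0.17659481  0.58813603] [-0.04201821  0.13877633  0.02843117]
travel mm [ 2.1152655  -0.22920725 43.44496202] tool x deg -19.55121855906744
```

View pics/e.png

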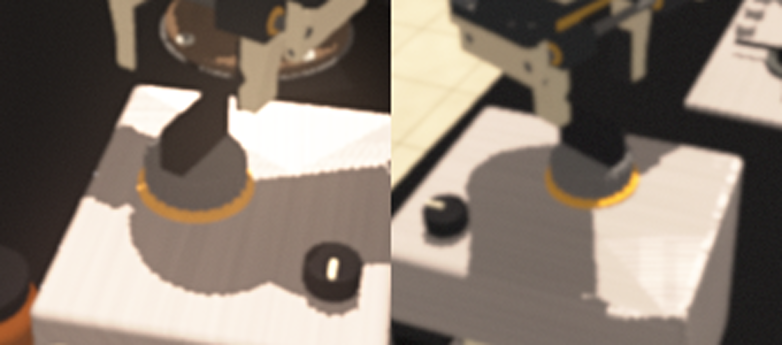

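The fingers straddle the bar and nothing is touching. I'll go down and close.

Request:
carry_out(series=[{"travel": [1, 0, 15], "angular": [0, 0, 0], "gripper": 0.6}, {"travel": [1, 0, 15], "angular": [0, 0, 0], "gripper": 0.6}, {"travel": [0, 0, 13], "angular": [0, 0, 0], "gripper": 0.4}, {"travel": [0, 0, 0], "angular": [0, 0, 0], "gripper": 0.1}, {"travel": [0, 0, 0], "angular": [0, 0, 0], "gripper": 0.1}, {"travel": [0, 0, 0], "angular": [0, 0, 0], "gripper": 0.1}, {"travel": [0, 0, 0], "angular": [0, 0, 0], "gripper": 0.1}, {"travel": [0, 0, 0], "angular": [0, 0, 0], "gripper": 0.1}, {"travel": [0, 0, 0], "angular": [0, 0, 0], "gripper": 0.1}], grip_force=12)

```text
clock: 6.85
tcp_pos: [0.6125, 0.0769, 0.2686]
tcp_rot: [-3.094, 0.531, -0.004]
wrist_force: [1.3, 5.5, 3.0]
width: 0.205
finger_force: 12.0
```

Request:
carry_out(series=[{"travel": [0, 0, 0], "angular": [0, 0, 0], "gripper": 0.1}, {"travel": [0, 0, 0], "angular": [0, 0, 0], "gripper": 0.1}, {"travel": [0, 0, 0], "angular": [0, 0, 0], "gripper": 0.1}, {"travel": [0, 0, 0], "angular": [0, 0, 0], "gripper": 0.1}], grip_force=30)

```text
clock: 7.25
tcp_pos: [0.6125, 0.0769, 0.2686]
tcp_rot: [-3.094, 0.531, -0.004]
wrist_force: [2.1, 5.5, 3.6]
width: 0.202
finger_force: 30.0
```

```bash
cat > st.py <<'E'
from h import *
s=status.get_state(); M=Ro.from_rotvec(s["tcp_rot"]).as_matrix()
print("clk %.2f w %.3f ff %.1f"%(s["clock"],s["width"],s["finger_force"]),"F",s["wrist_force"].round(1),"T",s["ft_torque"].round(3),"pos",s["tcp_pos"].round(4),"toolx %.1f"%np.degrees(np.arctan2(M[1,0],M[0,0])),"q6 %.3f"%s["q"][5])
E
python3 st.py
```

```text
clk 7.25 w 0.202 ff 30.0 F [2.1 5.5 3.6] T [ 1.96  -0.278  0.046] pos [0.6125 0.0769 0.2686] toolx -19.5 q6 0.791
```

Request:
carry_out(series=[{"travel": [0, -1, 0], "angular": [0, 0, 0], "gripper": 0.1}, {"travel": [0, 0, 0], "angular": [0, 0, 5], "gripper": 0.1}, {"travel": [0, 0, 0], "angular": [0, 0, 5], "gripper": 0.1}, {"travel": [0, 0, 0], "angular": [0, 0, 5], "gripper": 0.1}])

```text
clock: 7.65
tcp_pos: [0.6124, 0.0768, 0.2686]
tcp_rot: [-2.998, 0.936, -0.002]
wrist_force: [-0.4, 1.7, 5.6]
width: 0.206
finger_force: 30.0
```

```bash
python3 st.py
```

```text
clk 7.65 w 0.206 ff 30.0 F [-0.4  1.7  5.6] T [0.774 0.064 0.106] pos [0.6124 0.0768 0.2686] toolx -34.7 q6 0.524
```

Request:
carry_out(series=[{"travel": [0, 0, 0], "angular": [0, 0, 4], "gripper": 0.1}, {"travel": [0, 0, 0], "angular": [0, 0, 0], "gripper": 0.1}])

```text
clock: 7.85
tcp_pos: [0.6123, 0.0767, 0.2686]
tcp_rot: [-2.964, 1.039, -0.002]
wrist_force: [1.2, 1.8, 6.0]
width: 0.205
finger_force: 30.0
```

```bash
python3 st.py
```

```text
clk 7.85 w 0.205 ff 30.0 F [1.2 1.8 6. ] T [0.752 0.09  0.056] pos [0.6123 0.0767 0.2686] toolx -38.6 q6 0.455
```

Request:
carry_out(series=[{"travel": [0, 0, 0], "angular": [0, 0, 4], "gripper": 0.1}, {"travel": [0, 0, 0], "angular": [0, 0, 0], "gripper": 0.1}])

```text
clock: 8.05
tcp_pos: [0.6122, 0.0766, 0.2686]
tcp_rot: [-2.927, 1.142, -0.002]
wrist_force: [-0.6, 2.4, 4.8]
width: 0.204
finger_force: 30.0
```

```bash
python3 st.py
```

```text
clk 8.05 w 0.204 ff 30.0 F [-0.6  2.4  4.8] T [0.692 0.13  0.014] pos [0.6122 0.0766 0.2686] toolx -42.6 q6 0.386
```

Request:
carry_out(series=[{"travel": [0, 0, 0], "angular": [0, 0, 4], "gripper": 0.1}, {"travel": [0, 0, 0], "angular": [0, 0, 0], "gripper": 0.1}])

```text
clock: 8.25
tcp_pos: [0.6122, 0.0766, 0.2686]
tcp_rot: [-2.885, 1.243, -0.002]
wrist_force: [-0.6, 1.8, 5.2]
width: 0.204
finger_force: 30.0
```

```bash
python3 st.py
```

```text
clk 8.25 w 0.204 ff 30.0 F [-0.6  1.8  5.2] T [0.678 0.236 0.027] pos [0.6122 0.0766 0.2686] toolx -46.6 q6 0.316
```

Request:
carry_out(series=[{"travel": [0, 0, 0], "angular": [0, 0, 4], "gripper": 0.1}, {"travel": [0, 0, 0], "angular": [0, 0, 0], "gripper": 0.1}])

```text
clock: 8.45
tcp_pos: [0.6122, 0.0765, 0.2686]
tcp_rot: [-2.84, 1.343, -0.002]
wrist_force: [-0.5, 1.6, 5.5]
width: 0.203
finger_force: 30.0
```

```bash
python3 st.py
```

```text
clk 8.45 w 0.203 ff 30.0 F [-0.5  1.6  5.5] T [0.676 0.314 0.103] pos [0.6122 0.0765 0.2686] toolx -50.6 q6 0.246
```

Request:
carry_out(series=[{"travel": [0, 0, 0], "angular": [0, 0, 4], "gripper": 0.1}, {"travel": [0, 0, 0], "angular": [0, 0, 0], "gripper": 0.1}])

```text
clock: 8.65
tcp_pos: [0.6121, 0.0765, 0.2686]
tcp_rot: [-2.791, 1.441, -0.002]
wrist_force: [-1.0, 2.1, 5.0]
width: 0.199
finger_force: 30.0
```

```bash
python3 st.py
```

```text
clk 8.65 w 0.199 ff 30.0 F [-1.   2.1  5. ] T [0.6   0.321 0.063] pos [0.6121 0.0765 0.2686] toolx -54.6 q6 0.176
```

Request:
carry_out(series=[{"travel": [0, 0, 0], "angular": [0, 0, 3], "gripper": 0.1}, {"travel": [0, 0, 0], "angular": [0, 0, 3], "gripper": 0.1}])

```text
clock: 8.85
tcp_pos: [0.612, 0.0765, 0.2686]
tcp_rot: [-2.712, 1.585, -0.002]
wrist_force: [-0.9, 2.1, 6.0]
width: 0.203
finger_force: 30.0
```

```bash
python3 st.py
```

```text
clk 8.85 w 0.203 ff 30.0 F [-0.9  2.1  6. ] T [0.696 0.513 0.209] pos [0.612  0.0765 0.2686] toolx -60.6 q6 0.072
```

Request:
carry_out(series=[{"travel": [0, 0, 0], "angular": [0, 0, 3], "gripper": 0.1}, {"travel": [0, 0, 0], "angular": [0, 0, 3], "gripper": 0.1}])

```text
clock: 9.05
tcp_pos: [0.6119, 0.0764, 0.2686]
tcp_rot: [2.626, -1.724, 0.001]
wrist_force: [-1.3, -0.8, 5.9]
width: 0.2
finger_force: 30.0
```

```bash
python3 st.py
```

```text
clk 9.05 w 0.200 ff 30.0 F [-1.3 -0.8  5.9] T [-0.018  0.898 -0.023] pos [0.6119 0.0764 0.2686] toolx -66.6 q6 -0.033
```

Request:
carry_out(series=[{"travel": [0, 0, 0], "angular": [0, 0, 3], "gripper": 0.1}, {"travel": [0, 0, 0], "angular": [0, 0, 3], "gripper": 0.1}])

```text
clock: 9.25
tcp_pos: [0.6118, 0.0764, 0.2686]
tcp_rot: [2.531, -1.86, 0.001]
wrist_force: [-1.3, 1.9, 6.4]
width: 0.206
finger_force: 30.0
```

```bash
python3 st.py
```

```text
clk 9.25 w 0.206 ff 30.0 F [-1.3  1.9  6.4] T [ 0.567  0.958 -0.069] pos [0.6118 0.0764 0.2686] toolx -72.6 q6 -0.138
```

Request:
carry_out(series=[{"travel": [0, 0, 0], "angular": [0, 0, 3], "gripper": 0.1}, {"travel": [0, 0, 0], "angular": [0, 0, 3], "gripper": 0.1}])

```text
clock: 9.45
tcp_pos: [0.6117, 0.0763, 0.2686]
tcp_rot: [2.43, -1.99, 0.001]
wrist_force: [-2.3, 1.5, 7.1]
width: 0.202
finger_force: 30.0
```

```bash
python3 st.py
```

```text
clk 9.45 w 0.202 ff 30.0 F [-2.3  1.5  7.1] T [0.542 0.913 0.045] pos [0.6117 0.0763 0.2686] toolx -78.6 q6 -0.243
```

Request:
carry_out(series=[{"travel": [0, 0, 0], "angular": [0, 0, 3], "gripper": 0.1}, {"travel": [0, 0, 0], "angular": [0, 0, 3], "gripper": 0.1}])

```text
clock: 9.65
tcp_pos: [0.6116, 0.0764, 0.2686]
tcp_rot: [2.323, -2.114, 0.001]
wrist_force: [-2.9, 2.7, 7.5]
width: 0.203
finger_force: 30.0
```

```bash
python3 st.py
```

```text
clk 9.65 w 0.203 ff 30.0 F [-2.9  2.7  7.5] T [0.722 1.148 0.294] pos [0.6116 0.0764 0.2686] toolx -84.6 q6 -0.347
```

Request:
carry_out(series=[{"travel": [0, 0, 0], "angular": [0, 0, 3], "gripper": 0.1}, {"travel": [0, 0, 0], "angular": [0, 0, 3], "gripper": 0.1}])

```text
clock: 9.85
tcp_pos: [0.6114, 0.0763, 0.2686]
tcp_rot: [2.209, -2.233, 0.001]
wrist_force: [-3.3, 1.5, 7.0]
width: 0.2
finger_force: 30.0
```

```bash
python3 st.py; python3 - <<'E'
from h import *
ims=[viewer.camera(n)["image"][150:300,170:340,::-1] for n in("scene","side")]
cv2.imwrite("pics/f.png",cv2.resize(np.hstack(ims),None,fx=2.3,fy=2.3,interpolation=cv2.INTER_CUBIC))
E
```

```text
clk 9.85 w 0.200 ff 30.0 F [-3.3  1.5  7. ] T [ 0.65   1.493 -0.066] pos [0.6114 0.0763 0.2686] toolx -90.6 q6 -0.452
```

View pics/f.png

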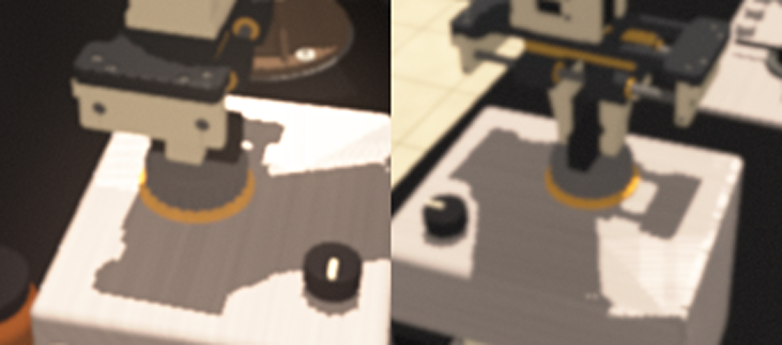

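Torque peaked at tool angles of −60.6° and −84.6° and dropped after each, so that is two clicks about 22–24° apart, which matches 0.39 rad. The picture shows the bar still held flush and the knob unchanged. I'll go 4° more to settle in the notch, release and lift.

Request:
carry_out(series=[{"travel": [0, 0, 0], "angular": [0, 0, 4], "gripper": 0.1}, {"travel": [0, 0, 0], "angular": [0, 0, 0], "gripper": 0.1}, {"travel": [0, 0, 0], "angular": [0, 0, 0], "gripper": 0.6}, {"travel": [0, 0, 0], "angular": [0, 0, 0], "gripper": 0.6}, {"travel": [0, 0, 0], "angular": [0, 0, 0], "gripper": 0.6}, {"travel": [0, 0, 0], "angular": [0, 0, 0], "gripper": 0.6}, {"travel": [0, 0, -20], "angular": [0, 0, 0], "gripper": 0.6}, {"travel": [0, 0, -40], "angular": [0, 0, 0], "gripper": 0.6}, {"travel": [0, 0, -40], "angular": [0, 0, 0], "gripper": 0.6}, {"travel": [0, 0, -40], "angular": [0, 0, 0], "gripper": 0.6}])

```text
clock: 10.95
tcp_pos: [0.6116, 0.0765, 0.409]
tcp_rot: [2.132, -2.307, 0.0]
wrist_force: [1.0, -0.4, 0.7]
width: 0.603
finger_force: 0.0
```

Request:
carry_out(series=[{"travel": [0, 0, -30], "angular": [0, 0, 0], "gripper": 0.6}, {"travel": [0, 0, 0], "angular": [0, 0, 0], "gripper": 0.6}, {"travel": [0, 0, 0], "angular": [0, 0, 0], "gripper": 0.6}])

```text
clock: 11.25
tcp_pos: [0.612, 0.0769, 0.4377]
tcp_rot: [-2.132, 2.306, 0.0]
wrist_force: [0.4, 0.3, -0.0]
width: 0.599
finger_force: 0.0
```

```bash
python3 st.py; python3 - <<'E'
from h import *
ims=[]
for n in("scene","side"):
    c=viewer.camera(n); u,v=proj(c,np.array([.6135,.0785,.26])).astype(int); ims.append(cv2.resize(c["image"][v-40:v+60,u-60:u+70,::-1],None,fx=3,fy=3,interpolation=cv2.INTER_CUBIC)); print(u-60,v-40)
cv2.imwrite("pics/g.png",np.hstack(ims))
E
```

```text
clk 11.25 w 0.599 ff 0.0 F [ 0.4  0.3 -0. ] T [0.016 0.1   0.03 ] pos [0.612  0.0769 0.4377] toolx -94.5 q6 -0.520
195 177
195 177
```

View pics/g.png

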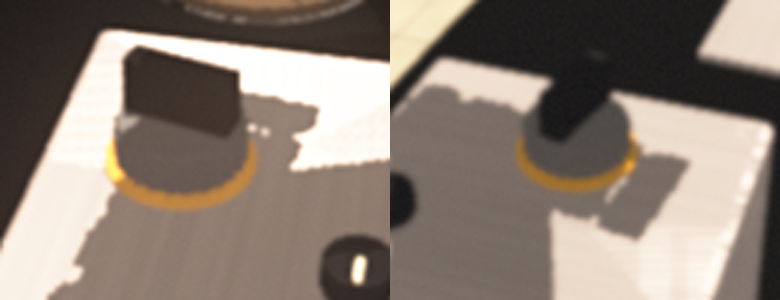

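The crop shows the bar turned across, its top edge running from (138, 46) to (238, 72) in the scene crop. The gripper is clear and the knob mark is where it was. I'll check the angle.

```bash
python3 - <<'E'
from h import *
c=viewer.camera("scene")
A,B=[at_z(c,(195+x/3,177+y/3),.294) for x,y in((138,46),(238,72))]
d=B-A; print(np.linalg.norm(d),np.degrees(np.arctan2(d[1],d[0])))
E
```

```text
0.05214334903679713 79.78239360471294
```

The bar rests at about −100°, so it dropped forward into the second notch.

```bash
python3 -c "
from plant import order; print(order.finish_job())"
```

```text
the job is handed in; nothing more can be done
None
```

I tightened the cap clockwise to its seat, took it two ratchet clicks past (judged from the wrist torque and the bar's final angle), let go and lifted clear; the steam knob was not touched, and I handed the job in at about 11 s.

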